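# Stand the measuring cylinder up inside the deep glassware bin

### The job

The tall glass measuring cylinder has been put down lying on the floor of the deep grey glassware bin, where it would roll about and break when the bin is carried to the washer. Tip it up inside the bin and leave it standing upright on its own foot on the bin's floor, not leaning on a wall. It still drips, so do not lift it out of the bin; handle the glass gently, without banging it against the bin, and leave the two beakers in the bin standing.

Things in the scene. Friction and masses are not known exactly. Their poses are not given: they have to be found in the camera images.
- bin: Deep open-topped bin of grey plastic; it does not move. Origin: centre of its underside, z up, y along its length (roughly left-right for the robot). Inside 188 mm (x) by 296 mm (y): inner wall faces at x = +-94 and y = +-148 mm, walls 5 mm thick, the rim a flange reaching 10 mm out from the inner faces.
- bin_floor (a point): Centre of the bin's inner floor, on which things stand: 5 mm above the bin's origin.
- bin_rim (a point): Centre of the bin's open top at rim height: 165 mm above the bin's origin, 160 mm above its floor.
- cylinder: Glass measuring cylinder on a hexagonal blue plastic foot, 170 mm tall, about 95 g. Origin: centre of the foot's underside; z runs from foot to mouth. Foot 12 mm thick, 54 mm across flats (its x), 61 mm across corners (its y); above it a plain tube 28 mm in diameter. It starts on one flat of the foot (x vertical) with the mouth end on the floor, so its axis slopes down 5 degrees.
- cylinder_mouth (a point): Centre of the cylinder's mouth, 170 mm from its origin along z; a spout stands 2 mm proud on its -y side. At the start it points to the bin's -y end, 25 to 60 mm from that wall. The centre of mass is 75 mm above the foot: let go, it rocks upright only from within about 15 degrees. The tube does not turn in a firm grip; leaning on an end wall at over 55 degrees from level it stays put.
- beaker_large: Glass beaker, 57 mm in diameter over the spout and 71 mm tall, standing in one of the two corners at the bin's +y end (the end where the cylinder's foot lies). Origin: centre of its underside, z up.
- beaker_small: Glass beaker, 49 mm in diameter over the spout and 59 mm tall, standing in the other corner at the bin's +y end. Origin: centre of its underside, z up.
Mind the look-alikes: they are no part of the job. What is shaped like the beaker_small but blue is not meant.

How it is judged (in metres and radians):
At the end, for the whole second after the job is handed in: The cylinder stands at rest and upright (within 0.05 rad) with its foot flat on the bin's floor (underside of the foot 2 to 9 mm above the bin's underside), inside the bin's walls, and both beakers still stand upright in the bin (angle between cylinder's own z axis and vertical below 0.05 rad and z of cylinder in the frame of bin between 0.002 and 0.009 m and x of cylinder in the frame of bin between -0.094 and 0.094 m and y of cylinder in the frame of bin between -0.148 and 0.148 m and linear speed of cylinder below 0.02 m/s and angle between each of beaker_large, beaker_small's own z axis and vertical below 0.1 rad and z of each of beaker_large, beaker_small in the frame of bin below 0.015 m); the robot touches nothing.
It fails at once if the cylinder is lifted out of the bin (its foot comes up to the rim) (z of cylinder in the frame of bin above 0.15 m).
It fails at once if the cylinder is banged against the bin (over 40 N) (contact force between cylinder and bin above 40 N).
It fails at once if the large beaker is knocked over (angle between beaker_large's own z axis and vertical above 0.6 rad).
It fails at once if the small beaker is knocked over (angle between beaker_small's own z axis and vertical above 0.6 rad).
It also fails if it takes over 51 s, if anything falls off the work surface, if the arm or the gripper's body presses on something with over 40 N, if the wrist force passes 120 N, or if a joint passes its speed limit or range.

### The arm

A 7-joint arm with a two-finger parallel gripper is mounted at the origin on a cart in front of the work surface, level with it; the furniture and walls round the work are solid. World frame = base frame: x ahead of the robot, y to its left, z up, the work surface at z = 0. Lengths are in m, angles in degrees, forces in N, time in s.
With the tool pointing down it reaches from about 0.425 to 0.875 m from the base axis. Payload 4.7 kg.
Tool frame: the origin (TCP) lies on the centre line of the jaws, within the pads' length; the fingertips stand 14 mm ahead of it and the grasp point (between the pads) lies 5 mm behind it; z points along the fingers, y is the line along which they close (so a half turn about z gives the same grasp; the last joint's range is limited). The gripper opens to 87 mm and grips with 3 to 60 N. Pads are 19 mm wide; open, the fingers measure 117 mm over their backs; the gripper's body (75 mm by 190 mm) begins 51 mm behind the grasp point.
Start: joints at [-71.156, 18.392, -4.016, 83.108, 1.295, 78.541, -3.26], TCP at [0.201, 0.618, 0.2] pointing down, gripper open.
Joint ranges: [-163.93, 163.93], [-17.29, 119.83], [-79.2, 71.16], [3.27, 140.29], [-89.18, 269.18], [5.43, 117.66], [-154.24, 154.24]. Speed limits (degrees/s): [147.25, 147.25, 180, 180, 180, 180, 180].

### API

Orientations are given as [roll, pitch, yaw] about the fixed x, y, z axes, in that order (R = Rz(yaw) Ry(pitch) Rx(roll)).
In Python, from cell import env gives the robot as it stands.
- The arm moves only by the tool jog_arm, never from a script. Its argument "motion" is a list that holds one entry, the list of rows, each a list of 7 numbers: the shift along the tool's x, y, z in units of 0.1 m (1.0 is 0.1 m), then the turn, a rotation vector about the tool's x, y, z in units of 180 degrees (1.0 is 180 degrees), then the closure, from 0 (fully open) to 1 (shut). A call has 1 to 5 rows; each row is the pose to reach, as a shift and turn from the pose commanded when the call began, along the tool's axes at that moment, turning the shorter way round; what a row does not reach only later rows make up. A row lasts 1/10 s, in which the tool goes at most 50 mm and 8.59 degrees, less where a joint would pass 70% of its speed; a pose out of reach is approached as far as the arm can. A call with a number of a shift or a turn outside -1 to 1 is refused whole. A call with a gripper value outside its range is refused whole. The fingers move at their own pace and stop on an object; "grip_force" is the grip in N (left out, the last holds). Time passes only in rows, so rows that repeat a pose let the fingers close. It gives the time, the measured TCP pose, the force, the opening and the grip force at its end, in the units of the state.
- env.get_obs(): the state, without advancing time (a new reading comes with each control period).
- env.read_camera(name): name is "side" or "top"; returns (picture, depth): 420x560x3 uint8, red, green, blue; 420x560 float32, m along the optical axis (not along the pixel's ray), 0 where there is no reading.
- env.camera_info(name): a dict with "camera_matrix" (3x3 intrinsics, pixels), "origin" and "orientation" of the camera in the world. Camera axes: x right, y down, z forward; pixel columns grow to the right and rows downward; lengths in m; the calibration is good to about 2 mm. A picture is of the moment at which its call begins. camera_info takes no time and is no camera call.
- env.sign_off(): hands the job in; it is judged then, once.
The state is a dict: "time_s": time; "qpos": joint angles; "joint_velocities": joint speeds; "effort": joint torques, N m; "tool_pos": TCP position; "tool_rot": TCP orientation; "force": force on the tool from outside, world axes, zero at the start; "wrist_torque": the same for the moment, N m; "grip_width": finger opening in m; "grasp_force": force on a finger pad.
Only numpy, scipy, OpenCV 4.12 (cv2) and the standard library are available. Lean on these libraries where they do the work, as an engineer would, in place of code of your own. Each camera call takes 0.05 s, during which the arm holds its last target. There are 200 camera calls.

## Working session

There is one attempt and no reset: what is moved stays moved. The work goes in short steps, Python scripts to look and compute and a tool call to move; the robot and the scene stay as the last step left them, time stands still between calls to the robot, and variables do not carry over. Pictures are saved under pics/ and viewed, at most 10 in all, crops included, and the job is handed in when it is done.

Besides the shell and the picture viewer there is one more tool, called after "Request:" as name([rows], argument=value, ...), one row to a line, values as JSON. jog_arm: Moves the arm, as the interface text tells. Shifts and turns lie within -1 to 1; 1 stands for 0.1 m of shift or 180 degrees of turn. Its arguments: {"type":"object","properties":{"motion":{"type":"array","items":{"type":"array","items":{"type":"array","items":{"type":"number"}}}},"grip_force":{"type":"number"}},"required":["motion"]}

```bash
mkdir -p pics; python3 - <<'E'
from cell import env
import cv2,numpy as np
for n in("top","side"):
    p,d=env.read_camera(n); cv2.imwrite(f"pics/{n}0.png",p[:,:,::-1]); np.savez(f"{n}0.npz",p=p,d=d)
    print(n,env.camera_info(n))
print(env.get_obs())
E
```

```text
top {'camera_matrix': array([[536.25705299,   0.        , 272.79472646],
       [  0.        , 536.25705299, 213.27362486],
       [  0.        ,   0.        ,   1.        ]]), 'origin': array([0.39924816, 0.15190412, 1.06493002]), 'orientation': array([-175.20336036,    1.36062518,  -89.51334437])}
side {'camera_matrix': array([[470.01989711,   0.        , 285.41034168],
       [  0.        , 470.01989711, 207.86412727],
       [  0.        ,   0.        ,   1.        ]]), 'origin': array([ 0.63153512, -0.36170499,  0.994406  ]), 'orientation': array([-147.93716208,   -0.22016276,   17.80266649])}
{'time_s': 0.1, 'qpos': array([-71.154963  ,  18.43511431,  -4.01612659,  83.16669701,
         1.29433361,  78.54197958,  -3.2600435 ]), 'joint_velocities': array([-0.03095882, -0.10646343,  0.00781933, -0.11276689, -0.03781159,
       -0.02121004, -0.03984567]), 'effort': array([ 1.10766202e-04, -4.92569232e+01, -4.05547908e-01, -3.13397133e+01,
       -6.41614501e-02,  3.94074759e-02,  8.34375487e-05]), 'tool_pos': array([0.20113587, 0.61753705, 0.19857823]), 'tool_rot': array([-1.79901406e+02,  4.61756092e-03,  1.61964923e+02]), 'force': array([-0.63648015,  0.09797219, -0.63469582]), 'wrist_torque': array([-0.05596924, -0.042386  , -0.01262795]), 'grasp_force': 0.0, 'grip_width': 0.08709926309729736}
```

View pics/top0.png

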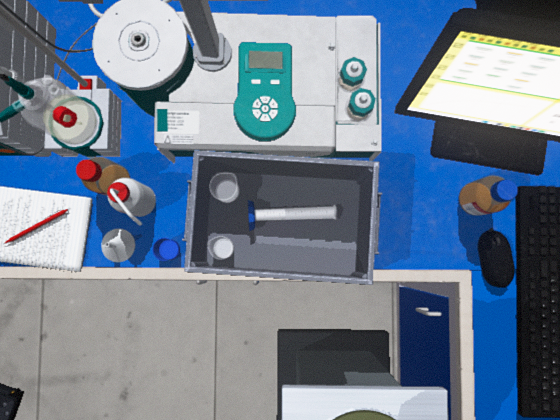

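View pics/side0.png

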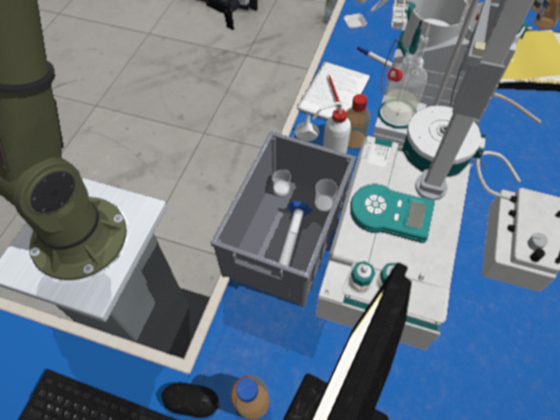

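The top view shows the bin at px (187–380, 153–282), with the blue foot at (252,215) and the tube running right to about (338,212). The beakers are at (223,187) and (220,247). The side view shows the foot at (300,208) and the mouth near (287,263). Next I'll measure.

```bash
cat > h.py <<'E'
from cell import env
import cv2,numpy as np
from scipy.spatial.transform import Rotation as R
def cam(n):
    c=env.camera_info(n); return c["camera_matrix"],np.array(c["origin"]),R.from_euler("xyz",c["orientation"],degrees=True).as_matrix()
def ray(n,u,v):
    K,o,M=cam(n); return o,M@np.linalg.inv(K)@np.array([u,v,1.])
def onz(n,u,v,z):
    o,d=ray(n,u,v); return o+d*(z-o[2])/d[2]
def tri(a,b):
    (o1,d1),(o2,d2)=ray("top",*a),ray("side",*b)
    t=np.linalg.lstsq(np.c_[d1,-d2],o2-o1,rcond=None)[0]
    p,q=o1+d1*t[0],o2+d2*t[1]; return (p+q)/2,np.linalg.norm(p-q)
def cloud(n,d):
    K,o,M=cam(n); v,u=np.mgrid[:420,:560]
    return o+(np.stack([(u-K[0,2])/K[0,0],(v-K[1,2])/K[1,1],np.ones_like(u)],-1)*d[...,None])@M.T
def blue(p):
    h=cv2.cvtColor(p,cv2.COLOR_RGB2HSV); return cv2.inRange(h,(105,120,40),(125,255,255))
E
python3 - <<'E'
from h import *
for n in("top","side"):
    f=np.load(n+"0.npz");p,d=f["p"],f["d"];C=cloud(n,d)
    z=C[...,2]
    m=(z>.155)&(z<.172)&(d>0)
    m[:, :180]=m[:150]=0 
    if n=="top":
        m[285:]=0; m[:,385:]=0
        pts=C[m][:,:2].astype(np.float32); r=cv2.minAreaRect(pts); print("rim",r,np.median(C[m][:,2]))
        # inner floor
    b=blue(p); 
    x0,y0,x1,y1=(200,160,365,275) if n=="top" else (225,150,340,290)
    bb=np.zeros_like(b); bb[y0:y1,x0:x1]=b[y0:y1,x0:x1]
    ys,xs=np.nonzero(bb); print(n,"foot px",xs.mean(),ys.mean(),xs.min(),xs.max(),ys.min(),ys.max(),len(xs))
    Q=C[bb>0]; print(" foot cloud",np.percentile(Q,[2,50,98],axis=0).round(4).tolist())
    sub=z[y0:y1,x0:x1]; print(" floor z",np.percentile(sub,[5,20,50]))
    # things above floor
    fl=np.median(sub[(sub>-.02)&(sub<.02)]); print(" fl",fl)
    vis=np.clip((z-0)*255/.18,0,255).astype(np.uint8)[y0-10:y1+10,x0-15:x1+15]
    im=np.hstack([p[y0-10:y1+10,x0-15:x1+15,::-1],cv2.cvtColor(vis,cv2.COLOR_GRAY2BGR)])
    cv2.imwrite(f"pics/c_{n}.png",cv2.resize(im,None,fx=2,fy=2))
E
python3 -c "
import cv2,numpy as np
a=cv2.imread('pics/c_top.png');b=cv2.imread('pics/c_side.png');w=max(a.shape[1],b.shape[1])
f=lambda i:cv2.copyMakeBorder(i,0,0,0,w-i.shape[1],cv2.BORDER_CONSTANT)
c=np.vstack([f(a),f(b)]);s=min(800/c.shape[1],600/c.shape[0]);print(a.shape,b.shape,s);cv2.imwrite('pics/c1.png',cv2.resize(c,None,fx=s,fy=s))"
```

```text
rim ((0.4696511924266815, 0.15920507907867432), (0.3301337659358978, 0.20826692879199982), 86.53511047363281) 0.16475026055732434
top foot px 251.46666666666667 214.7888888888889 248 364 160 230 180
 foot cloud [[0.4547, 0.2122, 0.031], [0.4801, 0.2181, 0.0532], [0.509, 0.2248, 0.0604]]
 floor z [0.00226126 0.00418552 0.00677088]
 fl 0.005270783564053305
side foot px 294.5173370319001 256.20943134535366 226 339 201 289 721
 foot cloud [[0.3858, -0.0092, -0.0032], [0.5078, 0.0975, 0.0012], [0.5822, 0.2391, 0.0575]]
 floor z [-0.77670572  0.00461213  0.04220134]
 fl 0.00527947115049654
(270, 780, 3) (320, 580, 3) 1.0169491525423728
```

View pics/c1.png

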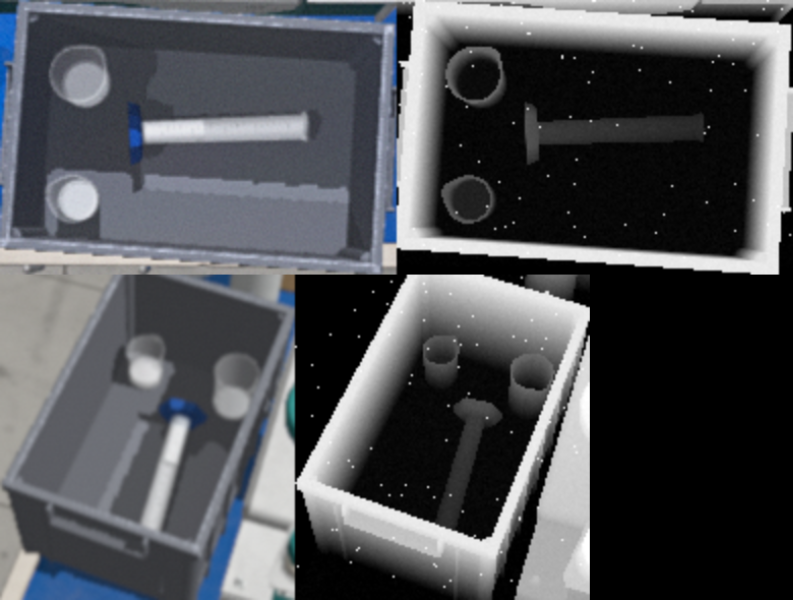

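```bash
python3 - <<'E'
from h import *
S={}
for n in("top","side"):
    f=np.load(n+"0.npz");S[n]=(f["p"],cv2.medianBlur(f["d"],3))
p,d=S["top"];C=cloud("top",d);z=C[...,2]
m=((z>.157)&(z<.173)).astype(np.uint8); m[:150]=0;m[285:]=0;m[:,:180]=0;m[:,385:]=0
cs,h=cv2.findContours(m,cv2.RETR_CCOMP,cv2.CHAIN_APPROX_NONE)
holes=[c for c,hh in zip(cs,h[0]) if hh[3]>=0]; c=max(holes,key=cv2.contourArea)
q=np.array([onz("top",*u[0],.165)[:2] for u in c],np.float32)
r=cv2.minAreaRect(q);print("inner",r)
ctr=np.array(r[0]);a=np.deg2rad(86.535-90);ex=np.array([np.cos(a),np.sin(a)]);ey=np.array([-ex[1],ex[0]])
w,hh=r[1];a=np.deg2rad(r[2]-90 if r[2]>45 else r[2]);ex=np.array([np.cos(a),np.sin(a)]);ey=np.array([-ex[1],ex[0]])
print("yaw",np.rad2deg(a))
np.savez("bin.npz",ctr=ctr,ex=ex,ey=ey)
for n in S:
    P=cloud(n,S[n][1]).reshape(-1,3);L=np.c_[(P[:,:2]-ctr)@ex,(P[:,:2]-ctr)@ey,P[:,2]-.005]
    ins=(abs(L[:,0])<.088)&(abs(L[:,1])<.140)&(L[:,2]>.010)&(L[:,2]<.09);L=L[ins]
    t=L[(L[:,1]<.03)&(abs(L[:,0])<.05)&(L[:,2]>.018)]
    if len(t)>20:
        x=np.polyfit(t[:,1],t[:,0],1);zz=np.polyfit(t[:,1],t[:,2],1);print(n,"tube x=",x,"top z=",zz,"y",np.percentile(t[:,1],[1,99]),len(t))
    for s in(1,-1):
        b=L[(L[:,1]>.07)&(L[:,0]*s>.02)&(L[:,2]>.045)];print(n,"beaker",s,np.percentile(b,[2,98],axis=0).round(4).tolist(),len(b))
    fo=L[(L[:,1]>.03)&(L[:,1]<.085)&(L[:,2]>.030)&(abs(L[:,0])<.045)];print(n,"foot",np.percentile(fo,[2,98],axis=0).round(4).tolist())
E
```

```text
inner ((0.4692215025424957, 0.15941014885902405), (0.29703688621520996, 0.19008378684520721), 86.55619812011719)
yaw -3.4438018798828125
top tube x= [-0.1136821   0.01489881] top z= [0.07632774 0.02963788] y [-0.10080649  0.02893059] 817
top beaker 1 [[0.0323, 0.0903, 0.0468], [0.0819, 0.1389, 0.0695]] 222
top beaker -1 [[-0.0792, 0.0939, 0.0453], [-0.0363, 0.1368, 0.0579]] 129
top foot [[-0.0146, 0.0314, 0.0311], [0.0324, 0.0657, 0.0521]]
side tube x= [-0.10629907  0.01769512] top z= [0.07335724 0.02961585] y [-0.08509406  0.02887618] 465
side beaker 1 [[0.0321, 0.0918, 0.0453], [0.0832, 0.1396, 0.0697]] 260
side beaker -1 [[-0.0784, 0.0946, 0.0457], [-0.0371, 0.1384, 0.0571]] 127
side foot [[-0.0145, 0.0317, 0.0305], [0.0341, 0.0698, 0.0522]]
```

Request:
jog_arm([
  [[0, 0, -0.5, 0, 0, 0, 0], [0, 0, -1, 0, 0, 0, 0], [0, 0, -1, 0, 0, 0, 0]],
])

```text
time_s: 0.4
tool_pos: [0.202, 0.6209, 0.3078]
tool_rot: [179.3, -0.0, 162.0]
force: [0.2, 0.8, 2.3]
grip_width: 0.0867
grasp_force: 0.0
```

Request:
jog_arm([
  [[-0.3, -0.3, -0.1, 0, 0, 0, 0], [-0.6, -0.6, -0.2, 0, 0, 0, 0], [-0.9, -0.85, -0.3, 0, 0, 0, 0], [-1, -0.9, -0.3, 0, 0, 0, 0]],
])

```text
time_s: 0.8
tool_pos: [0.2724, 0.4982, 0.3318]
tool_rot: [179.9, 0.1, 161.6]
force: [0.3, -0.5, 1.1]
grip_width: 0.0869
grasp_force: 0.0
```

Request:
jog_arm([
  [[-0.3, -0.3, 0, 0, 0, 0, 0], [-0.6, -0.6, 0, 0, 0, 0, 0], [-0.9, -0.85, 0, 0, 0, 0, 0], [-1, -0.9, 0, 0, 0, 0, 0]],
])

```text
time_s: 1.2
tool_pos: [0.3385, 0.3812, 0.3297]
tool_rot: [-180.0, 0.1, 161.6]
force: [-0.6, -0.5, -0.3]
grip_width: 0.0868
grasp_force: 0.0
```

Request:
jog_arm([
  [[-0.3, -0.3, 0, 0, 0, 0, 0], [-0.6, -0.6, 0, 0, 0, 0, 0], [-0.9, -0.85, 0, 0, 0, 0, 0], [-1, -0.9, 0, 0, 0, 0, 0]],
])

```text
time_s: 1.6
tool_pos: [0.4052, 0.265, 0.3296]
tool_rot: [-180.0, 0.1, 161.6]
force: [0.7, -0.1, -0.1]
grip_width: 0.0871
grasp_force: 0.0
```

Request:
jog_arm([
  [[-0.3, -0.3, 0, 0, 0, 0.04, 0], [-0.6, -0.6, 0, 0, 0, 0.08, 0], [-0.9, -0.85, 0, 0, 0, 0.108, 0], [-1, -0.94, 0, 0, 0, 0.108, 0], [-1, -0.94, 0, 0, 0, 0.108, 0]],
])

```text
time_s: 2.1
tool_pos: [0.4696, 0.1475, 0.3292]
tool_rot: [-180.0, -0.0, 142.4]
force: [-0.3, -0.6, 0.7]
grip_width: 0.0869
grasp_force: 0.0
```

Request:
jog_arm([
  [[0, 0, 0, 0, -0.047, 0, 0], [0, 0, 0, 0, -0.094, 0, 0], [0, 0, 0, 0, -0.14, 0, 0], [0, 0, 0, 0, -0.187, 0, 0], [0, 0, 0, 0, -0.234, 0, 0]],
])

```text
time_s: 2.6
tool_pos: [0.4675, 0.1524, 0.3306]
tool_rot: [179.7, 42.4, 142.8]
force: [-1.0, 0.5, -0.5]
grip_width: 0.0869
grasp_force: 0.0
```

Request:
jog_arm([
  [[0, 0, 0, 0, -0.047, 0, 0], [0, 0, 0, 0, -0.094, 0, 0], [0, 0, 0, 0, -0.1, 0, 0], [0, 0, 0, 0, -0.1, 0, 0]],
])

```text
time_s: 3.0
tool_pos: [0.468, 0.15, 0.3283]
tool_rot: [-179.6, 60.0, 143.1]
force: [-0.5, 0.6, 0.8]
grip_width: 0.0872
grasp_force: 0.0
```

```bash
python3 -c "
from h import *
o=env.get_obs();print(o['qpos'],o['tool_pos'],o['tool_rot']);print(R.from_euler('xyz',o['tool_rot'],degrees=True).as_matrix())"
```

```text
[-52.25240313  -8.43940958 -11.28856189 119.85464803  56.80214863
  87.57378988 -23.38615375] [0.46796293 0.14998379 0.32832891] [-179.62629559   59.99652241  143.08504959]
[[-0.39980601  0.60513207  0.68845504]
 [ 0.30034601  0.79611842 -0.52534535]
 [-0.86599505 -0.00326151 -0.50004193]]
```

Request:
jog_arm([
  [[0, 0, 0, 0, 0.047, 0, 0], [0, 0, 0, 0, 0.094, 0, 0], [0, 0, 0, 0, 0.14, 0, 0], [0, 0, 0, 0, 0.187, 0, 0], [0, 0, 0, 0, 0.234, 0, 0]],
])

```text
time_s: 3.5
tool_pos: [0.4705, 0.1487, 0.334]
tool_rot: [179.4, 17.7, 142.4]
force: [-0.7, -0.4, -0.9]
grip_width: 0.087
grasp_force: 0.0
```

Request:
jog_arm([
  [[0, 0, 0, 0, 0.047, 0, 0], [0, 0, 0, 0, 0.094, 0, 0], [0, 0, 0, 0, 0.1, 0, 0], [0, 0, 0, 0, 0.1, 0, 0], [0, 0, 0, 0, 0.1, 0, 0]],
])

```text
time_s: 4.0
tool_pos: [0.4689, 0.149, 0.3304]
tool_rot: [179.9, 0.0, 142.6]
force: [0.4, 0.6, -0.5]
grip_width: 0.087
grasp_force: 0.0
```

Request:
jog_arm([
  [[-0.02, 0, 0.3, 0, 0, 0, 0], [-0.02, 0, 0.6, 0, 0, 0, 0], [-0.02, 0, 0.9, 0, 0, 0, 0], [-0.02, 0, 1, 0, 0, 0, 0], [-0.02, 0, 1, 0, 0, 0, 0]],
])

```text
time_s: 4.5
tool_pos: [0.4691, 0.1478, 0.2288]
tool_rot: [-179.9, -0.0, 142.7]
force: [0.5, 0.3, 0.8]
grip_width: 0.0868
grasp_force: 0.0
```

Request:
jog_arm([
  [[-0.05, 0.25, 0, 0, 0, -0.047, 1], [-0.11, 0.5, 0, 0, 0, -0.094, 1], [-0.11, 0.57, 0, 0, 0, -0.14, 1], [-0.11, 0.57, 0, 0, 0, -0.189, 1], [-0.11, 0.57, 0, 0, 0, -0.189, 1]],
])

```text
time_s: 5.0
tool_pos: [0.5147, 0.1867, 0.2315]
tool_rot: [179.9, 0.1, 176.7]
force: [-0.4, 0.1, 0.4]
grip_width: 0.0549
grasp_force: 0.0
```

Request:
jog_arm([
  [[0, 0, 0.4, 0, 0, 0, 1], [0, 0, 0.8, 0, 0, 0, 1], [0, 0, 1, 0, 0, 0, 1], [0, 0, 1, 0, 0, 0, 1]],
])

```text
time_s: 5.4
tool_pos: [0.512, 0.1851, 0.1276]
tool_rot: [-179.9, -0.2, 176.4]
force: [0.1, -0.3, -0.5]
grip_width: 0.0231
grasp_force: 0.0
```

Request:
jog_arm([
  [[0, 0, 0.1, 0, 0, 0, 1], [0, 0, 0.3, 0, 0, 0, 1], [0, 0, 0.6, 0, 0, 0, 1], [0, 0, 0.85, 0, 0, 0, 1], [0, 0, 0.96, 0, 0, 0, 1]],
])

```text
time_s: 5.9
tool_pos: [0.5139, 0.1856, 0.033]
tool_rot: [180.0, -0.0, 176.5]
force: [-0.6, 1.4, 0.5]
grip_width: 0.0006
grasp_force: 0.0
```

Request:
jog_arm([
  [[0.04, 0, 0, 0, 0, 0, 1], [0.08, 0, 0, 0, 0, 0, 1], [0.12, 0, 0, 0, 0, 0, 1], [0.16, 0, 0, 0, 0, 0, 1], [0.2, 0, 0, 0, 0, 0, 1]],
])

```text
time_s: 6.4
tool_pos: [0.4941, 0.187, 0.0344]
tool_rot: [179.9, 0.1, 176.5]
force: [-0.1, 0.7, -0.1]
grip_width: 0.0
grasp_force: 0.0
```

Request:
jog_arm([
  [[0.04, 0, 0, 0, 0, 0, 1], [0.08, 0, 0, 0, 0, 0, 1], [0.12, 0, 0, 0, 0, 0, 1], [0.15, 0, 0, 0, 0, 0, 1], [0.15, 0, 0, 0, 0, 0, 1]],
])

```text
time_s: 6.9
tool_pos: [0.4785, 0.1877, 0.0335]
tool_rot: [180.0, -0.0, 176.6]
force: [-0.0, -0.1, -0.5]
grip_width: 0.0002
grasp_force: 0.0
```

Request:
jog_arm([
  [[-0.1, 0, 0, 0, 0, 0, 1], [-0.2, 0, -0.2, 0, 0, 0, 1], [-0.2, 0, -0.6, 0, 0, 0, 1], [-0.2, 0, -1, 0, 0, 0, 1]],
])

```text
time_s: 7.3
tool_pos: [0.4996, 0.1857, 0.1342]
tool_rot: [-179.9, -0.0, 176.5]
force: [1.0, 0.8, -0.0]
grip_width: 0.0002
grasp_force: 0.0
```

Request:
jog_arm([
  [[0, 0, -0.4, 0, 0, 0, 0], [0, 0, -0.8, 0, 0, 0, 0], [0, 0, -1, 0, 0, 0, 0], [0, 0, -1, 0, 0, 0, 0]],
])

```text
time_s: 7.7
tool_pos: [0.5019, 0.1869, 0.2374]
tool_rot: [179.8, 0.4, 176.5]
force: [0.6, 0.4, -1.1]
grip_width: 0.0247
grasp_force: 0.0
```

```bash
cat > look.py <<'E'
from h import *
import sys
k=sys.argv[1]
B=np.load("bin.npz");ctr,ex,ey=B["ctr"],B["ex"],B["ey"]
ims=[]
for n in("top","side"):
    p,d=env.read_camera(n);d=cv2.medianBlur(d,3)
    P=cloud(n,d).reshape(-1,3);L=np.c_[(P[:,:2]-ctr)@ex,(P[:,:2]-ctr)@ey,P[:,2]-.005]
    L=L[(abs(L[:,0])<.088)&(abs(L[:,1])<.140)&(L[:,2]>.012)&(L[:,2]<.075)]
    t=L[~((L[:,1]>.082)&(abs(L[:,0])>.025))]; t=t[t[:,2]<.06]
    if len(t)>10:
        l=cv2.fitLine(t[t[:,1]<.035][:,:2].astype(np.float32),cv2.DIST_HUBER,0,.01,.01).ravel()
        print(n,"tube dir,pt",l.round(3),"ext",np.percentile(t,[1,99],axis=0).round(3).tolist(),len(t))
    x0,y0=(180,145) if n=="top" else (200,120)
    ims.append(cv2.resize(p[y0:y0+150,x0:x0+210,::-1],(400,286)))
    np.savez(f"{n}{k}.npz",p=p,d=d)
cv2.imwrite(f"pics/l{k}.png",np.hstack(ims))
o=env.get_obs();print(o["time_s"],o["tool_pos"].round(4),o["tool_rot"].round(1),o["grip_width"],((o["tool_pos"][:2]-ctr)@np.c_[ex,ey]).round(4))
E
python3 look.py 1
```

```text
top tube dir,pt [ 0.97   0.245  0.032 -0.099] ext [[0.021, -0.101, 0.015], [0.04, -0.095, 0.028]] 26
side tube dir,pt [ 0.108 -0.994  0.021 -0.022] ext [[-0.014, -0.084, 0.017], [0.036, 0.07, 0.052]] 774
7.8 [0.4994 0.1862 0.2332] [180.    0.  176.5] 0.03252625457643807 [0.0285 0.0285]
```

View pics/l1.png

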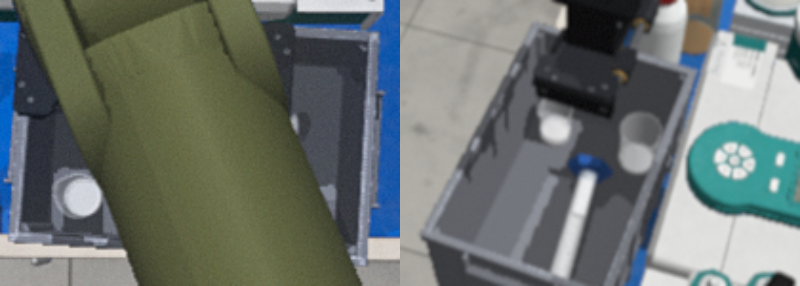

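The push only rocked the foot and it rolled back, so the cylinder is where it started. In the side crop the foot is at (588,165) and the tube runs to (565,275). I'll pinch the upper rim of the foot along the cylinder's axis and swing it clear.

Request:
jog_arm([
  [[0.1, 0.1, 0.1, -0.015, 0, -0.02, 0], [0.17, 0.165, 0.3, -0.028, 0, -0.035, 0], [0.17, 0.165, 0.5, -0.028, 0, -0.035, 0], [0.17, 0.165, 0.7, -0.028, 0, -0.035, 0], [0.17, 0.165, 0.7, -0.028, 0, -0.035, 0]],
])

```text
time_s: 8.3
tool_pos: [0.48, 0.2023, 0.1588]
tool_rot: [175.2, -0.2, -177.2]
force: [-1.0, -0.7, 0.3]
grip_width: 0.0726
grasp_force: 0.0
```

```bash
python3 look.py 2
```

```text
side tube dir,pt [ 0.109 -0.994  0.021 -0.028] ext [[-0.014, -0.084, 0.017], [0.036, 0.069, 0.053]] 771
8.4 [0.4824 0.2034 0.1624] [ 1.750e+02  1.000e-01 -1.772e+02] 0.08034657443501171 [0.0105 0.0447]
```

Request:
jog_arm([
  [[0, -0.035, 0.4, 0, 0, 0, 0], [0, -0.065, 0.75, 0, 0, 0, 0], [0, -0.08, 0.9, 0, 0, 0, 0], [0, -0.087, 0.98, 0, 0, 0, 0], [0, -0.087, 0.98, 0, 0, 0, 0]],
])

```text
time_s: 8.9
tool_pos: [0.4835, 0.2038, 0.065]
tool_rot: [175.0, 0.3, -177.2]
force: [-0.1, 0.7, 0.4]
grip_width: 0.0869
grasp_force: 0.0
```

Request:
jog_arm([
  [[0, 0, 0, 0, 0, 0, 0.3], [0, 0, 0, 0, 0, 0, 0.5], [0, 0, 0, 0, 0, 0, 0.6], [0, 0, 0, 0, 0, 0, 0.7], [0, 0, 0, 0, 0, 0, 0.8]],
], grip_force=15)

```text
time_s: 9.4
tool_pos: [0.4836, 0.2039, 0.0656]
tool_rot: [174.9, 0.3, -177.2]
force: [-0.2, -0.9, 0.1]
grip_width: 0.0551
grasp_force: 0.0
```

Request:
jog_arm([
  [[0, 0, 0, 0, 0, 0, 0.85], [0, 0, 0, 0, 0, 0, 0.9], [0, 0, 0, 0, 0, 0, 1], [0, 0, 0, 0, 0, 0, 1], [0, 0, 0, 0, 0, 0, 1]],
], grip_force=30)

```text
time_s: 9.9
tool_pos: [0.4834, 0.2038, 0.0652]
tool_rot: [175.0, 0.3, -177.2]
force: [0.9, 0.2, 0.3]
grip_width: 0.0149
grasp_force: 0.0
```

```bash
python3 look.py 3
```

```text
top tube dir,pt [ 0.973  0.232  0.026 -0.093] ext [[0.013, -0.102, 0.015], [0.038, -0.082, 0.027]] 120
side tube dir,pt [ 0.107 -0.994  0.02  -0.018] ext [[0.006, -0.085, 0.017], [0.037, 0.07, 0.039]] 462
10.0 [0.4835 0.2038 0.0652] [ 175.     0.3 -177.2] 0.007018179076055994 [0.0116 0.0451]
```

View pics/l3.png

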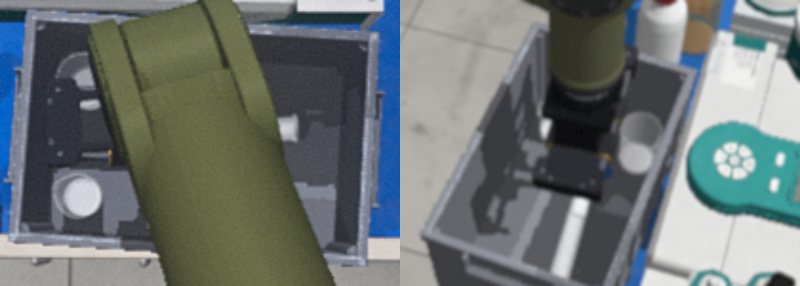

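Request:
jog_arm([
  [[0, 0, 0, 0, 0, 0, 0], [0, 0, 0, 0, 0, 0, 0], [0, 0, 0, 0, 0, 0, 0], [0, 0, 0, 0, 0, 0, 0], [0, 0, 0, 0, 0, 0, 0]],
], grip_force=10)

```text
time_s: 10.5
tool_pos: [0.4835, 0.2038, 0.0652]
tool_rot: [175.0, 0.3, -177.2]
force: [-0.2, -0.2, -0.6]
grip_width: 0.0392
grasp_force: 0.0
```

Request:
jog_arm([
  [[0, 0, 0, 0, 0, 0, 0], [0, 0, 0, 0, 0, 0, 0], [0, 0, 0.02, 0, 0, 0, 0], [0, 0, 0.047, 0, 0, 0, 0.1], [0, 0, 0.047, 0, 0, 0, 0.3]],
])

```text
time_s: 11.0
tool_pos: [0.4831, 0.2041, 0.06]
tool_rot: [175.0, 0.2, -177.2]
force: [0.7, 0.1, -0.8]
grip_width: 0.0721
grasp_force: 0.0
```

Request:
jog_arm([
  [[0, 0, 0, 0, 0, 0, 0.5], [0, 0, 0, 0, 0, 0, 0.6], [0, 0, 0, 0, 0, 0, 0.7], [0, 0, 0, 0, 0, 0, 0.8], [0, 0, 0, 0, 0, 0, 0.8]],
])

```text
time_s: 11.5
tool_pos: [0.4835, 0.2042, 0.0606]
tool_rot: [175.0, 0.3, -177.2]
force: [0.8, 0.4, 0.4]
grip_width: 0.0384
grasp_force: 0.0
```

Request:
jog_arm([
  [[0, 0, 0, 0, 0, 0, 0.85], [0, 0, 0, 0, 0, 0, 0.9], [0, 0, 0, 0, 0, 0, 0.95], [0, 0, 0, 0, 0, 0, 1]],
])

```text
time_s: 11.9
tool_pos: [0.4835, 0.2042, 0.0605]
tool_rot: [175.0, 0.3, -177.2]
force: [0.4, 0.8, 0.3]
grip_width: 0.0063
grasp_force: 0.0
```

```bash
python3 look.py 4
```

```text
top tube dir,pt [ 0.773  0.635  0.027 -0.091] ext [[0.013, -0.102, 0.016], [0.038, -0.081, 0.028]] 129
side tube dir,pt [ 0.115 -0.993  0.024 -0.053] ext [[0.006, -0.085, 0.017], [0.037, 0.07, 0.04]] 452
12.0 [0.4835 0.2042 0.0605] [ 175.     0.3 -177.2] 0.0026725186391293827 [0.0115 0.0456]
```

```bash
python3 - <<'E'
from h import *
B=np.load("bin.npz");ctr,ex,ey=B["ctr"],B["ex"],B["ey"]
f=np.load("side4.npz");p,d=f["p"],f["d"]
C=cloud("side",d);L=np.stack([(C[...,:2]-ctr)@ex,(C[...,:2]-ctr)@ey,C[...,2]-.005],-1)
x0,y0,w,h=250,150,90,110
im=cv2.resize(p[y0:y0+h,x0:x0+w,::-1],None,fx=5,fy=5,interpolation=cv2.INTER_CUBIC);cv2.imwrite("pics/z4.png",im)
for v in range(170,232,4): print(v,[tuple((L[v,u]*1000).astype(int)) for u in range(280,316,5)])
E
```

```text
170 [(np.int64(-14), np.int64(2), np.int64(246)), (np.int64(-2), np.int64(0), np.int64(255)), (np.int64(10), np.int64(-9), np.int64(272)), (np.int64(20), np.int64(-8), np.int64(277)), (np.int64(29), np.int64(-6), np.int64(278)), (np.int64(37), np.int64(0), np.int64(273)), (np.int64(42), np.int64(16), np.int64(256)), (np.int64(49), np.int64(26), np.int64(247))]
174 [(np.int64(-10), np.int64(-6), np.int64(245)), (np.int64(-1), np.int64(-4), np.int64(248)), (np.int64(9), np.int64(-5), np.int64(254)), (np.int64(18), np.int64(-2), np.int64(256)), (np.int64(27), np.int64(0), np.int64(256)), (np.int64(36), np.int64(4), np.int64(255)), (np.int64(44), np.int64(10), np.int64(251)), (np.int64(39), np.int64(68), np.int64(175))]
178 [(np.int64(-7), np.int64(-13), np.int64(243)), (np.int64(1), np.int64(-11), np.int64(245)), (np.int64(7), np.int64(0), np.int64(234)), (np.int64(20), np.int64(-6), np.int64(248)), (np.int64(29), np.int64(-2), np.int64(247)), (np.int64(37), np.int64(2), np.int64(245)), (np.int64(46), np.int64(5), np.int64(245)), (np.int64(42), np.int64(60), np.int64(173))]
182 [(np.int
[... 4023 characters left out ...]
]
226 [(np.int64(-20), np.int64(15), np.int64(0)), (np.int64(-9), np.int64(19), np.int64(0)), (np.int64(6), np.int64(9), np.int64(27)), (np.int64(18), np.int64(10), np.int64(32)), (np.int64(24), np.int64(31), np.int64(2)), (np.int64(35), np.int64(36), np.int64(1)), (np.int64(46), np.int64(42), np.int64(0)), (np.int64(57), np.int64(46), np.int64(0))]
230 [(np.int64(-16), np.int64(4), np.int64(0)), (np.int64(-5), np.int64(9), np.int64(0)), (np.int64(11), np.int64(-2), np.int64(30)), (np.int64(22), np.int64(2), np.int64(29)), (np.int64(27), np.int64(22), np.int64(0)), (np.int64(39), np.int64(27), np.int64(0)), (np.int64(50), np.int64(30), np.int64(0)), (np.int64(61), np.int64(35), np.int64(0))]
```

View pics/z4.png

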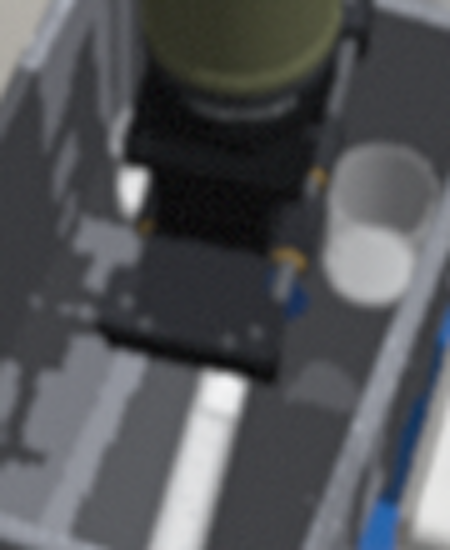

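The crop shows the gripper plate over the foot at (200,290), with the foot untouched at (297,300). The plate looks higher than the numbers imply, so I'll lift the tool and tilt it to check where the fingertips really are.

Request:
jog_arm([
  [[0, 0, -0.4, 0, 0, 0, 0.3], [0, 0, -0.8, 0, 0, 0, 0.3], [0, 0, -1, 0, 0, 0, 0.3], [0, 0, -1, 0, 0, 0, 0.3]],
])

```text
time_s: 12.4
tool_pos: [0.4858, 0.196, 0.1639]
tool_rot: [174.8, 0.6, -177.2]
force: [0.4, -0.1, -0.7]
grip_width: 0.0265
grasp_force: 0.0
```

Request:
jog_arm([
  [[0, 0, -0.4, 0, 0, 0, 0.3], [0, 0, -0.8, 0.03, 0, 0, 0.3], [0, 0, -1, 0.07, 0, 0, 0.3], [0, 0, -1, 0.11, 0, 0, 0.3], [0, 0, -1, 0.155, 0, 0, 0.3]],
])

```text
time_s: 12.9
tool_pos: [0.4841, 0.1866, 0.2608]
tool_rot: [-157.0, 0.4, -177.2]
force: [0.7, 0.1, -0.9]
grip_width: 0.059
grasp_force: 0.0
```

Request:
jog_arm([
  [[0, 0, 0, 0.04, 0, 0, 0.3], [0, 0, 0, 0.08, 0, 0, 0.3], [0, 0, 0, 0.12, 0, 0, 0.3], [0, 0, 0, 0.16, 0, 0, 0.3], [0, 0, 0, 0.16, 0, 0, 0.3]],
])

```text
time_s: 13.4
tool_pos: [0.4811, 0.1894, 0.2537]
tool_rot: [-127.9, -0.3, -176.8]
force: [0.4, -0.0, -0.8]
grip_width: 0.061
grasp_force: 0.0
```

```bash
python3 - <<'E'
from h import *
o=env.get_obs();T=R.from_euler('xyz',o['tool_rot'],degrees=True).as_matrix();t=o['tool_pos'];print(t,o['tool_rot'],o['grip_width'])
p,d=env.read_camera("side");C=cloud("side",d)
K,oc,M=cam("side")
def px(w): c=M.T@(w-oc);c=K@c;return c[:2]/c[2]
L=(C-t)@T   # tool frame
c=px(t);x0,y0=int(c[0])-60,max(int(c[1])-70,0)
im=cv2.resize(p[y0:y0+120,x0:x0+130,::-1],None,fx=5,fy=5,interpolation=cv2.INTER_CUBIC)
for k,w in enumerate([t,t+T[:,2]*.014,t-T[:,2]*.056]): cv2.circle(im,tuple(int(v) for v in (px(w)-[x0,y0])*5),4,[(0,0,255),(0,255,0),(255,0,0)][k],-1)
cv2.imwrite("pics/z5.png",im)
q=L.reshape(-1,3);q=q[(abs(q[:,0])<.03)&(abs(q[:,1])<.07)&(q[:,2]>-.12)&(q[:,2]<.06)]
h,e=np.histogram(q[:,2],bins=np.arange(-.12,.061,.01));print(list(zip((e[:-1]*1000).round(),h)))
E
```

```text
[0.48105556 0.18941446 0.25372961] [-127.93602316   -0.27351409 -176.77026432] 0.06098580167127316
[(np.float64(-120.0), np.int64(0)), (np.float64(-110.0), np.int64(34)), (np.float64(-100.0), np.int64(114)), (np.float64(-90.0), np.int64(94)), (np.float64(-80.0), np.int64(89)), (np.float64(-70.0), np.int64(89)), (np.float64(-60.0), np.int64(87)), (np.float64(-50.0), np.int64(85)), (np.float64(-40.0), np.int64(84)), (np.float64(-30.0), np.int64(50)), (np.float64(-20.0), np.int64(0)), (np.float64(-10.0), np.int64(0)), (np.float64(-0.0), np.int64(0)), (np.float64(10.0), np.int64(0)), (np.float64(20.0), np.int64(0)), (np.float64(30.0), np.int64(0)), (np.float64(40.0), np.int64(0)), (np.float64(50.0), np.int64(0))]
```

View pics/z5.png

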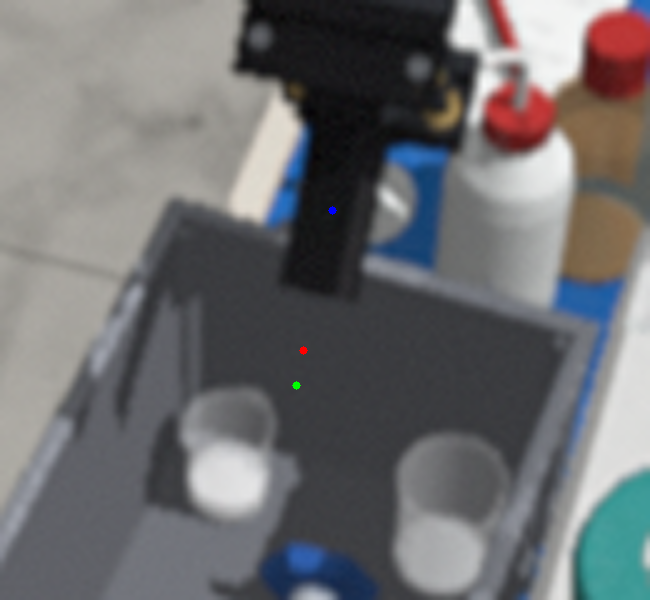

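The fingertips are really about 24 mm behind the reported TCP: the red and green dots at (303,350) and (296,385) lie beyond the visible tip at (322,297). So the earlier moves passed above the glass. I'll repeat the pinch 38 mm deeper.

Request:
jog_arm([
  [[0, 0, 0, -0.047, 0, 0, 0], [0, 0, 0, -0.094, 0, 0, 0], [0, 0, 0, -0.14, 0, 0, 0], [0, 0, 0, -0.187, 0, 0, 0], [0, 0, 0, -0.234, 0, 0, 0]],
])

```text
time_s: 13.95
tool_pos: [0.4846, 0.1857, 0.2631]
tool_rot: [-171.1, 0.7, -177.3]
force: [0.6, 0.4, -0.4]
grip_width: 0.0854
grasp_force: 0.0
```

Request:
jog_arm([
  [[0, 0, 0, -0.047, 0, 0, 0], [0, 0, 0, -0.081, 0, 0, 0], [0, 0, 0, -0.081, 0, 0, 0]],
])

```text
time_s: 14.25
tool_pos: [0.4854, 0.1797, 0.2628]
tool_rot: [174.7, 0.6, -177.9]
force: [-0.1, -0.7, 0.7]
grip_width: 0.0864
grasp_force: 0.0
```

Request:
jog_arm([
  [[0, 0, 0.4, 0, 0, 0, 0], [0, 0, 0.8, 0, 0, 0, 0], [0, 0, 1, 0, 0, 0, 0], [0, 0, 1, 0, 0, 0, 0]],
])

```text
time_s: 14.65
tool_pos: [0.4809, 0.1955, 0.1575]
tool_rot: [175.1, 0.0, -177.1]
force: [0.6, 0.4, -0.2]
grip_width: 0.0871
grasp_force: 0.0
```

Request:
jog_arm([
  [[-0.01, 0, 0.4, 0, 0, 0, 0], [-0.01, 0, 0.75, 0, 0, 0, 0], [-0.01, 0, 1, 0, 0, 0, 0]],
])

```text
time_s: 14.95
tool_pos: [0.4848, 0.2052, 0.0606]
tool_rot: [174.9, 0.4, -177.1]
force: [0.3, -0.3, -0.6]
grip_width: 0.0872
grasp_force: 0.0
```

Request:
jog_arm([
  [[0, 0, 0.2, 0, 0, 0, 0], [0, 0, 0.3, 0, 0, 0, 0.1], [0, 0, 0.35, 0, 0, 0, 0.3], [0, 0, 0.35, 0, 0, 0, 0.5], [0, 0, 0.35, 0, 0, 0, 0.6]],
], grip_force=5)

```text
time_s: 15.45
tool_pos: [0.4856, 0.2078, 0.0271]
tool_rot: [174.9, 0.4, -177.2]
force: [-0.2, 0.4, -0.1]
grip_width: 0.0627
grasp_force: 0.0
```

Request:
jog_arm([
  [[0, 0, 0, 0, 0, 0, 0.7], [0, 0, 0, 0, 0, 0, 0.75], [0, 0, 0, 0, 0, 0, 0.8], [0, 0, 0, 0, 0, 0, 0.85], [0, 0, 0, 0, 0, 0, 0.9]],
])

```text
time_s: 15.95
tool_pos: [0.4847, 0.2079, 0.026]
tool_rot: [174.9, 0.3, -177.2]
force: [0.3, 1.4, 1.3]
grip_width: 0.0229
grasp_force: 0.6
```

Request:
jog_arm([
  [[0, 0, 0, 0, 0, 0, 1], [0, 0, 0, 0, 0, 0, 1]],
], grip_force=15)

```text
time_s: 16.15
tool_pos: [0.4847, 0.2076, 0.0259]
tool_rot: [174.9, 0.3, -177.2]
force: [-0.4, 0.5, 1.7]
grip_width: 0.0118
grasp_force: 15.0
```

```bash
python3 look.py 5
```

```text
top tube dir,pt [ 0.076 -0.997  0.024 -0.093] ext [[0.012, -0.115, 0.015], [0.037, -0.07, 0.028]] 297
side tube dir,pt [ 0.106 -0.994  0.022 -0.045] ext [[0.007, -0.086, 0.018], [0.037, 0.05, 0.034]] 359
16.25 [0.4847 0.2076 0.0259] [ 174.9    0.3 -177.2] 0.0117828325945848 [0.0125 0.0491]
```

Request:
jog_arm([
  [[0, 0, 0, 0, 0, 0, 1], [0, 0.005, -0.06, 0, 0, 0, 1], [0, 0.005, -0.06, 0, 0, 0, 1]],
], grip_force=30)

```text
time_s: 16.55
tool_pos: [0.4846, 0.2068, 0.032]
tool_rot: [175.0, 0.3, -177.2]
force: [0.6, -0.2, -1.3]
grip_width: 0.011
grasp_force: 30.1
```

Request:
jog_arm([
  [[0.08, 0, 0, 0, 0.001, -0.012, 1], [0.17, 0, 0, 0, 0.002, -0.027, 1], [0.26, 0, 0, 0, 0.004, -0.042, 1], [0.34, -0.01, 0, 0, 0.005, -0.057, 1], [0.37, -0.01, 0, 0, 0.006, -0.065, 1]],
])

```text
time_s: 17.05
tool_pos: [0.4459, 0.204, 0.0309]
tool_rot: [175.0, 0.1, -165.3]
force: [-0.1, 0.3, -1.1]
grip_width: 0.0108
grasp_force: 30.1
```

Request:
jog_arm([
  [[0, 0, 0, 0, 0, 0, 1], [0, 0, 0.02, 0, 0, 0, 1], [0, 0, 0.04, 0, 0, 0, 1], [0, 0, 0.06, 0, 0, 0, 1], [0, 0, 0.06, 0, 0, 0, 1]],
])

```text
time_s: 17.55
tool_pos: [0.4479, 0.2052, 0.0258]
tool_rot: [175.0, 0.3, -165.4]
force: [-0.4, 0.3, 3.0]
grip_width: 0.0113
grasp_force: 30.0
```

Request:
jog_arm([
  [[0, 0, 0, 0, 0, 0, 0.75], [0, 0, 0, 0, 0, 0, 0.65], [0, 0, 0, 0, 0, 0, 0.65]],
])

```text
time_s: 17.85
tool_pos: [0.4473, 0.2049, 0.0252]
tool_rot: [175.0, 0.2, -165.4]
force: [0.3, -0.2, -0.7]
grip_width: 0.0263
grasp_force: 0.0
```

Request:
jog_arm([
  [[0, 0, -0.2, 0, 0, 0, 0.6], [0, 0, -0.6, 0, 0, 0, 0.3], [0, 0, -1, 0, 0, 0, 0], [0, 0, -1, 0, 0, 0, 0]],
])

```text
time_s: 18.25
tool_pos: [0.4532, 0.1976, 0.1306]
tool_rot: [174.9, 0.8, -165.5]
force: [1.4, -0.3, 0.1]
grip_width: 0.0512
grasp_force: 0.0
```

```bash
cat > go.py <<'E'
from h import *
import sys
# target: local x,y, z(world TCP), yaw world, lean (deg about tool y)
lx,ly,z,yaw,lean=map(float,sys.argv[1:6])
B=np.load("bin.npz");ctr,ex,ey=B["ctr"],B["ex"],B["ey"]
w=np.r_[ctr+lx*ex+ly*ey,z]
G=R.from_euler("xyz",[180,0,yaw],degrees=True)*R.from_rotvec([0,-np.deg2rad(lean),0])
o=env.get_obs();T=R.from_euler("xyz",o["tool_rot"],degrees=True)
print("shift",(T.inv().apply(w-o["tool_pos"])/.1).round(3),"turn",((T.inv()*G).as_rotvec()/np.pi).round(4))
E
python3 look.py 6; python3 go.py 0 -.030 .125 142.6 0
```

```text
top tube dir,pt [ 0.927  0.375  0.022 -0.108] ext [[0.01, -0.116, 0.014], [0.035, -0.099, 0.027]] 83
side tube dir,pt [ 0.348 -0.938 -0.003 -0.026] ext [[-0.049, -0.085, 0.018], [0.025, 0.055, 0.052]] 673
18.35 [0.4499 0.1967 0.1258] [ 175.     0.3 -165.4] 0.05893520765607176 [-0.0216  0.0361]
shift [-0.001 -0.693 -0.052] turn [ 0.0268 -0.0109  0.2887]
```

View pics/l6.png

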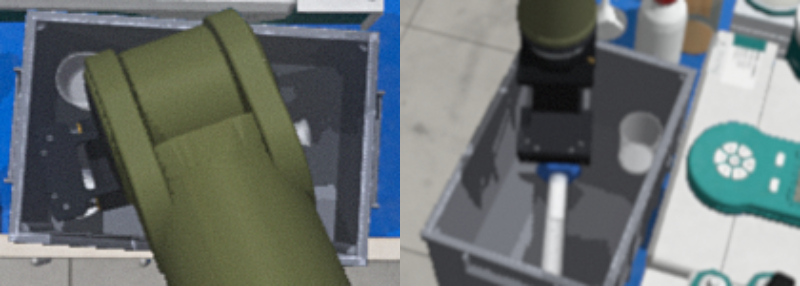

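The cylinder is now turned about 20°. In the side crop the foot is at (558,168) and the tube is centred in the bin. Next is the crosswise grasp.

Request:
jog_arm([
  [[0, -0.3, 0, 0.005, -0.002, 0.047, 0], [0, -0.6, -0.05, 0.01, -0.004, 0.094, 0], [0, -0.69, -0.05, 0.014, -0.005, 0.14, 0], [0, -0.69, -0.05, 0.018, -0.007, 0.187, 0], [0, -0.69, -0.05, 0.022, -0.009, 0.234, 0]],
])

```text
time_s: 18.85
tool_pos: [0.4654, 0.1287, 0.1221]
tool_rot: [179.4, -0.4, 152.0]
force: [0.2, 0.5, 1.2]
grip_width: 0.086
grasp_force: 0.0
```

```bash
python3 go.py 0 -.030 .125 142.6 0
```

```text
shift [-0.014  0.017 -0.029] turn [ 0.0033 -0.0026  0.0524]
```

Request:
jog_arm([
  [[-0.01, 0.01, 0, 0.003, -0.002, 0.045, 0], [-0.01, 0.01, 0, 0.003, -0.002, 0.052, 0], [-0.01, 0.01, 0, 0.003, -0.002, 0.052, 0]],
])

```text
time_s: 19.15
tool_pos: [0.4671, 0.1297, 0.1228]
tool_rot: [179.9, -0.1, 143.2]
force: [1.2, -0.4, 0.5]
grip_width: 0.0871
grasp_force: 0.0
```

```bash
python3 go.py 0 -.030 -.015 142.6 0; python3 go.py 0 -.030 .085 142.6 0
```

```text
shift [-0.006 -0.003  1.378] turn [ 0.0006 -0.0005  0.0036]
shift [-0.005 -0.001  0.378] turn [ 0.0006 -0.0005  0.0036]
```

Request:
jog_arm([
  [[0, 0, 0.35, 0, 0, 0.004, 0], [0, 0, 0.65, 0, 0, 0.004, 0], [0, 0, 0.85, 0, 0, 0.004, 0], [0, 0, 1, 0, 0, 0.004, 0], [0, 0, 1, 0, 0, 0.004, 0]],
])

```text
time_s: 19.65
tool_pos: [0.4658, 0.1292, 0.0215]
tool_rot: [-180.0, -0.2, 142.5]
force: [0.0, 0.4, 0.2]
grip_width: 0.087
grasp_force: 0.0
```

Request:
jog_arm([
  [[0, 0, 0.1, 0, 0, 0, 0], [0, 0, 0.2, 0, 0, 0, 0], [0, 0, 0.3, 0, 0, 0, 0.15], [0, 0, 0.36, 0, 0, 0, 0.3], [0, 0, 0.36, 0, 0, 0, 0.35]],
], grip_force=5)

```text
time_s: 20.15
tool_pos: [0.4675, 0.1302, -0.0129]
tool_rot: [179.9, -0.1, 142.4]
force: [0.3, -0.4, -0.7]
grip_width: 0.0705
grasp_force: 0.0
```

Request:
jog_arm([
  [[0, 0, 0, 0, 0, 0, 0.4], [0, 0, 0, 0, 0, 0, 0.45], [0, 0, 0, 0, 0, 0, 0.5], [0, 0, 0, 0, 0, 0, 0.55], [0, 0, 0, 0, 0, 0, 0.6]],
])

```text
time_s: 20.65
tool_pos: [0.4689, 0.1308, -0.0115]
tool_rot: [179.7, -0.0, 142.4]
force: [0.9, 0.7, 1.5]
grip_width: 0.0417
grasp_force: 4.1
```

Request:
jog_arm([
  [[0, 0, 0, 0, 0, 0, 0.63], [0, 0, 0, 0, 0, 0, 0.66], [0, 0, 0, 0, 0, 0, 0.7], [0, 0, 0, 0, 0, 0, 0.75], [0, 0, 0, 0, 0, 0, 0.8]],
])

```text
time_s: 21.15
tool_pos: [0.4686, 0.1306, -0.0118]
tool_rot: [179.7, -0.0, 142.4]
force: [1.3, 0.0, 1.8]
grip_width: 0.0415
grasp_force: 4.5
```

```bash
python3 look.py 7
```

```text
top tube dir,pt [ 0.977 -0.215 -0.03   0.027] ext [[-0.053, 0.015, 0.014], [-0.002, 0.054, 0.054]] 302
side tube dir,pt [ 0.131 -0.991  0.015 -0.051] ext [[-0.005, -0.086, 0.014], [0.034, -0.008, 0.057]] 302
21.25 [ 0.4686  0.1306 -0.0118] [179.7  -0.  142.4] 0.04126718672353559 [ 0.0011 -0.0288]
```

View pics/l7.png

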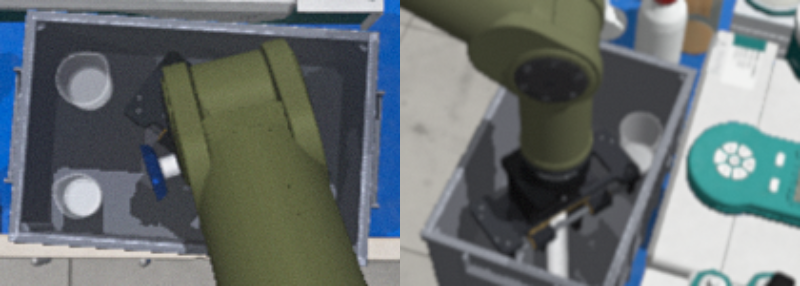

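Friction jammed the grip at 41 mm. The foot in the top crop at (152,170) is still at about 20°. I'll turn the tool while gripping so the cylinder swings with it, then re-square.

Request:
jog_arm([
  [[0, 0, 0, 0, 0, -0.03, 0.8], [0, 0, 0, 0, 0, -0.06, 0.8], [0, 0, 0, 0, 0, -0.09, 0.8], [0, 0, 0, 0, 0, -0.12, 0.8], [0, 0, 0, 0, 0, -0.139, 0.8]],
])

```text
time_s: 21.75
tool_pos: [0.4686, 0.1304, -0.0118]
tool_rot: [179.8, 0.1, 167.5]
force: [1.1, 0.3, 1.9]
grip_width: 0.0417
grasp_force: 5.2
```

Request:
jog_arm([
  [[0, 0, 0, 0, 0, 0, 0.45], [0, 0, 0, 0, 0, 0, 0.3], [0, 0, 0, 0, 0, 0, 0.2], [0, 0, 0, 0, 0, 0, 0.2]],
])

```text
time_s: 22.15
tool_pos: [0.4679, 0.1303, -0.0122]
tool_rot: [179.8, 0.0, 167.4]
force: [0.5, 0.1, 0.3]
grip_width: 0.0635
grasp_force: 0.0
```

Request:
jog_arm([
  [[0, 0, 0, 0, 0, 0.03, 0.2], [0, 0, 0, 0, 0, 0.07, 0.2], [0, 0, 0, 0, 0, 0.11, 0.2], [0, 0, 0, 0, 0, 0.139, 0.3], [0, 0, 0, 0, 0, 0.139, 0.5]],
])

```text
time_s: 22.65
tool_pos: [0.4681, 0.1304, -0.0121]
tool_rot: [179.8, -0.0, 142.3]
force: [0.3, 0.2, -0.1]
grip_width: 0.0605
grasp_force: 0.0
```

Request:
jog_arm([
  [[0, 0, 0, 0, 0, 0, 0.6], [0, 0, 0, 0, 0, 0, 0.65], [0, 0, 0, 0, 0, 0, 0.7], [0, 0, 0, 0, 0, 0, 0.75], [0, 0, 0, 0, 0, 0, 0.8]],
])

```text
time_s: 23.15
tool_pos: [0.4683, 0.1304, -0.0119]
tool_rot: [179.8, -0.0, 142.4]
force: [1.2, -0.2, 0.4]
grip_width: 0.0272
grasp_force: 4.6
```

```bash
python3 look.py 8
```

```text
top tube dir,pt [ 0.802  0.597 -0.056  0.015] ext [[-0.076, -0.001, 0.014], [-0.034, 0.042, 0.053]] 297
side tube dir,pt [ 0.658 -0.753  0.037 -0.06 ] ext [[-0.0, -0.085, 0.014], [0.071, -0.013, 0.056]] 367
23.25 [ 0.4683  0.1304 -0.012 ] [179.8  -0.  142.4] 0.027229479412206534 [ 0.0008 -0.029 ]
```

The grip now closes to 27 mm, crosswise on the tube. The body won't clear the rim at this grip point when tilted. So I'll turn the cylinder across the bin (foot at −x, mouth at +x), slide the grip to near the mouth and lift with a light grip.

Request:
jog_arm([
  [[0, 0, 0, 0, 0, 0, 1], [0, 0, 0, 0, 0, 0, 1], [0, 0, -0.04, 0, 0, 0, 1], [0, 0, -0.08, 0, 0, 0, 1], [0, 0, -0.08, 0, 0, 0, 1]],
], grip_force=20)

```text
time_s: 23.75
tool_pos: [0.4689, 0.1307, -0.0032]
tool_rot: [179.7, 0.0, 142.4]
force: [0.2, -0.1, -0.8]
grip_width: 0.0263
grasp_force: 18.5
```

Request:
jog_arm([
  [[0.02, -0.01, 0, 0, 0, -0.04, 1], [0.04, -0.03, 0, 0, 0, -0.08, 1], [0.06, -0.04, 0, 0, 0, -0.12, 1], [0.08, -0.055, 0, 0, 0, -0.16, 1], [0.08, -0.055, 0, 0, 0, -0.189, 1]],
])

```text
time_s: 24.25
tool_pos: [0.4587, 0.1312, -0.0037]
tool_rot: [179.8, 0.1, 176.7]
force: [-0.6, 0.1, -0.3]
grip_width: 0.0261
grasp_force: 18.5
```

```bash
python3 look.py 9; python3 go.py -.009 -.029 -.004 176.6 0
```

```text
top tube dir,pt [ 0.202 -0.979 -0.082 -0.   ] ext [[-0.087, -0.009, 0.029], [-0.076, 0.008, 0.059]] 50
side tube dir,pt [ 0.997 -0.071  0.004 -0.034] ext [[-0.087, -0.049, 0.022], [0.079, -0.011, 0.059]] 431
24.35 [ 0.4587  0.131  -0.0038] [1.798e+02 1.000e-01 1.764e+02] 0.026346884552602284 [-0.0088 -0.029 ]
shift [ 0.002 -0.     0.002] turn [ 0.0012  0.0006 -0.0011]
```

View pics/l9.png

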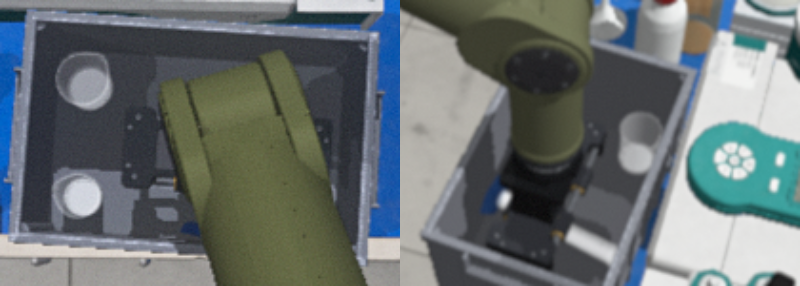

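Request:
jog_arm([
  [[-0.02, 0, 0, 0, 0, 0, 1], [-0.04, 0, 0.03, 0, 0, 0, 1], [-0.04, 0, 0.06, 0, 0, 0, 1], [-0.04, 0, 0.085, 0, 0, 0, 1], [-0.04, 0, 0.085, 0, 0, 0, 0.65]],
])

```text
time_s: 24.85
tool_pos: [0.4629, 0.1305, -0.0124]
tool_rot: [179.8, 0.1, 176.3]
force: [0.4, -0.2, -0.2]
grip_width: 0.0283
grasp_force: 0.1
```

Request:
jog_arm([
  [[0, 0, 0, 0, 0, 0, 0.5], [0, 0, 0, 0, 0, 0, 0.45], [-0.1, 0, 0, 0, 0, 0, 0.45], [-0.3, 0, 0, 0, 0, 0, 0.45], [-0.53, 0, 0.03, 0, 0, 0, 0.45]],
], grip_force=5)

```text
time_s: 25.35
tool_pos: [0.5168, 0.1278, -0.015]
tool_rot: [179.7, 0.2, 176.4]
force: [-0.5, -0.7, -0.1]
grip_width: 0.0473
grasp_force: 0.0
```

Request:
jog_arm([
  [[0, 0, 0, 0, 0, 0, 0.5], [0, 0, 0, 0, 0, 0, 0.6], [0, 0, 0, 0, 0, 0, 0.7], [0, 0, 0, 0, 0, 0, 0.75], [0, 0, 0, 0, 0, 0, 0.8]],
])

```text
time_s: 25.85
tool_pos: [0.5149, 0.1277, -0.0154]
tool_rot: [179.8, 0.1, 176.4]
force: [0.3, 0.3, -1.2]
grip_width: 0.0289
grasp_force: 4.8
```

```bash
python3 look.py 10
```

```text
top tube dir,pt [ 0.98  -0.199 -0.07  -0.013] ext [[-0.086, -0.028, 0.017], [-0.035, 0.006, 0.054]] 224
side tube dir,pt [ 1.    -0.009 -0.051 -0.026] ext [[-0.084, -0.044, 0.019], [-0.005, 0.001, 0.053]] 426
25.95 [ 0.5151  0.1276 -0.0153] [1.798e+02 1.000e-01 1.764e+02] 0.02848229218393222 [ 0.0477 -0.0289]
```

Request:
jog_arm([
  [[0, 0, -0.07, 0, 0, 0, 0.85], [0, 0, -0.16, 0, 0, 0, 0.85], [0, 0, -0.26, 0, 0, 0, 0.85], [0, 0, -0.36, 0, 0, 0, 0.85], [0, 0, -0.45, 0, 0, 0, 0.85]],
], grip_force=4)

```text
time_s: 26.45
tool_pos: [0.5159, 0.1274, 0.031]
tool_rot: [179.8, 0.2, 176.4]
force: [-0.9, 0.1, -0.4]
grip_width: 0.0276
grasp_force: 4.0
```

```bash
python3 look.py 11; python3 - <<'E'
from h import *
B=np.load("bin.npz");ctr,ex,ey=B["ctr"],B["ex"],B["ey"]
for n in("top","side"):
    f=np.load(n+"11.npz");C=cloud(n,f["d"]);b=blue(f["p"])>0
    L=np.stack([(C[...,:2]-ctr)@ex,(C[...,:2]-ctr)@ey,C[...,2]-.005],-1)
    q=L[b&(abs(L[...,0])<.094)&(abs(L[...,1])<.14)&(L[...,2]<.15)];print(n,len(q),np.percentile(q,[3,50,97],axis=0).round(3).tolist() if len(q) else 0)
E
```

```text
top tube dir,pt [ 1.     0.006 -0.059 -0.019] ext [[-0.087, -0.033, 0.021], [-0.032, -0.001, 0.054]] 259
side tube dir,pt [ 1.    -0.01  -0.062 -0.031] ext [[-0.085, -0.052, 0.015], [-0.007, -0.002, 0.059]] 465
26.55 [0.5168 0.1277 0.0315] [179.7   0.3 176.4] 0.027803056210813717 [ 0.0494 -0.0288]
top 157 [[-0.086, -0.032, 0.025], [-0.078, -0.017, 0.048], [-0.067, -0.002, 0.054]]
side 179 [[-0.084, -0.052, 0.016], [-0.074, -0.037, 0.045], [-0.065, -0.008, 0.053]]
```

View pics/l11.png

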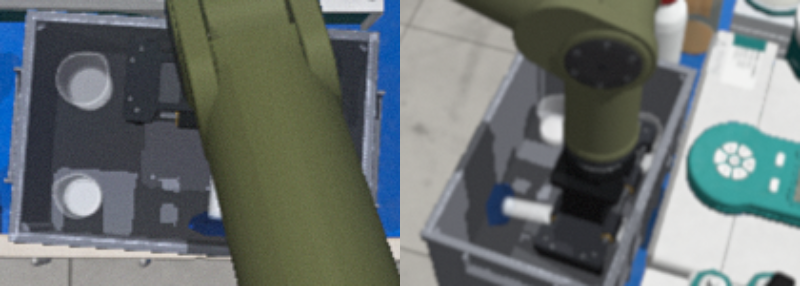

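The foot stayed on the floor (blue at (500,205), top edge 54 mm up) while the mouth end rose, so the tube pivots in the light grip. I'll keep lifting.

Request:
jog_arm([
  [[0, 0, -0.1, 0, 0, 0, 0.85], [0, 0, -0.2, 0, 0, 0, 0.85], [0, 0, -0.3, 0, 0, 0, 0.85], [0, 0, -0.4, 0, 0, 0, 0.85], [0, 0, -0.5, 0, 0, 0, 0.85]],
])

```text
time_s: 27.05
tool_pos: [0.5154, 0.1271, 0.0806]
tool_rot: [179.8, 0.1, 176.4]
force: [0.7, -0.6, -1.0]
grip_width: 0.0282
grasp_force: 4.0
```

```bash
cat > foot.py <<'E'
from h import *
B=np.load("bin.npz");ctr,ex,ey=B["ctr"],B["ex"],B["ey"]
for n in("top","side"):
    p,d=env.read_camera(n);C=cloud(n,cv2.medianBlur(d,3));b=blue(p)>0
    L=np.stack([(C[...,:2]-ctr)@ex,(C[...,:2]-ctr)@ey,C[...,2]-.005],-1)
    q=L[b&(abs(L[...,0])<.092)&(abs(L[...,1])<.14)&(L[...,2]<.15)];print(n,len(q),np.percentile(q,[3,50,97],axis=0).round(3).tolist() if len(q) else 0)
    t=L[(abs(L[...,0])<.085)&(L[...,1]>-.08)&(L[...,1]<.02)&(L[...,2]>.02)&(L[...,2]<.15)&~b&(p.min(-1)>150)]
    if len(t)>8: print(" tube",len(t),"x(z)",np.polyfit(t[:,2],t[:,0],1).round(3),"y(z)",np.polyfit(t[:,2],t[:,1],1).round(3),"z",np.percentile(t[:,2],[2,98]).round(3))
    if n=="side": cv2.imwrite("pics/f.png",cv2.resize(p[120:270,200:410,::-1],(560,400)))
o=env.get_obs();print(o["time_s"],o["tool_pos"][2].round(4),o["tool_rot"].round(1),round(o["grip_width"],4),((o["tool_pos"][:2]-ctr)@np.c_[ex,ey]).round(4))
E
python3 foot.py
```

```text
top 207 [[-0.068, -0.031, 0.019], [-0.053, -0.016, 0.04], [-0.033, -0.003, 0.046]]
 tube 17 x(z) [ 0.77  -0.073] y(z) [-0.156 -0.017] z [0.038 0.047]
side 228 [[-0.062, -0.052, 0.015], [-0.048, -0.038, 0.037], [-0.029, -0.008, 0.044]]
 tube 33 x(z) [ 1.381 -0.096] y(z) [ 0.035 -0.032] z [0.038 0.127]
27.15 0.0816 [179.7   0.3 176.4] 0.028 [ 0.0494 -0.029 ]
```

Request:
jog_arm([
  [[0, 0, -0.06, 0, 0, 0, 0.85], [0, 0, -0.12, 0, 0, 0, 0.85], [0, 0, -0.18, 0, 0, 0, 0.85], [0.06, 0, -0.2, 0, 0, 0, 0.85], [0.14, 0, -0.22, 0, 0, 0, 0.85]],
])

```text
time_s: 27.65
tool_pos: [0.5022, 0.128, 0.1026]
tool_rot: [179.7, 0.2, 176.4]
force: [1.4, -0.1, 4.3]
grip_width: 0.0279
grasp_force: 4.0
```

Request:
jog_arm([
  [[0.08, 0, -0.01, 0, 0, 0, 0.85], [0.16, 0, -0.02, 0, 0, 0, 0.85], [0.2, 0, -0.02, 0, 0, 0, 0.85]],
])

```text
time_s: 27.95
tool_pos: [0.4814, 0.1298, 0.105]
tool_rot: [179.7, 0.2, 176.4]
force: [1.6, 1.0, 5.5]
grip_width: 0.0282
grasp_force: 4.0
```

```bash
python3 foot.py
```

```text
top 25 [[-0.042, -0.009, 0.009], [-0.033, -0.004, 0.018], [-0.024, -0.0, 0.021]]
side 192 [[-0.046, -0.053, 0.006], [-0.024, -0.042, 0.018], [-0.002, -0.029, 0.027]]
28.05 0.1049 [179.7   0.2 176.4] 0.0277 [ 0.0138 -0.0287]
```

View pics/f.png

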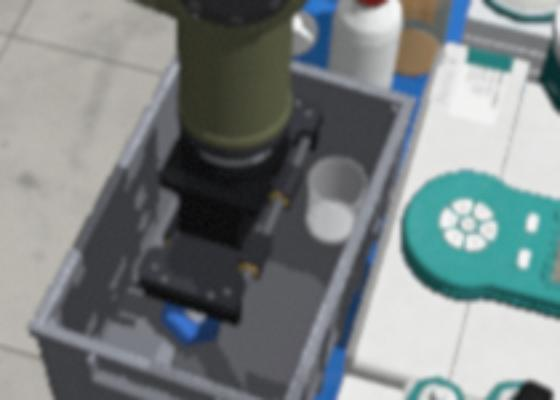

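The foot at (190,322) is tilted about 17° from flat and the tube is steep. I'll ease the downward push and carry the top over to upright.

Request:
jog_arm([
  [[0, 0, -0.03, 0, 0, 0, 0.85], [0.06, 0, -0.04, 0, 0, 0, 0.85], [0.12, 0, -0.04, 0, 0, 0, 0.85], [0.18, 0, -0.04, 0, 0, 0, 0.85], [0.22, 0, -0.04, 0, 0, 0, 0.85]],
])

```text
time_s: 28.55
tool_pos: [0.4583, 0.1305, 0.1072]
tool_rot: [179.8, 0.1, 176.4]
force: [-0.4, 0.1, 0.2]
grip_width: 0.0278
grasp_force: 4.0
```

```bash
python3 foot.py
```

```text
top 0 0
side 211 [[-0.051, -0.053, 0.006], [-0.026, -0.041, 0.015], [-0.005, -0.02, 0.021]]
28.65 0.1073 [1.798e+02 1.000e-01 1.764e+02] 0.0282 [-0.009  -0.0294]
```

Request:
jog_arm([
  [[0.05, 0, 0, 0, 0, 0, 0.85], [0.1, 0, 0, 0, 0, 0, 0.85], [0.15, 0, 0.01, 0, 0, 0, 0.85], [0.18, 0, 0.02, 0, 0, 0, 0.85], [0.18, 0, 0.02, 0, 0, 0, 0.85]],
])

```text
time_s: 29.15
tool_pos: [0.4418, 0.132, 0.1063]
tool_rot: [179.7, 0.2, 176.4]
force: [-0.6, 0.2, 4.3]
grip_width: 0.028
grasp_force: 4.0
```

```bash
python3 foot.py
```

```text
top 0 0
side 233 [[-0.062, -0.053, 0.004], [-0.033, -0.039, 0.014], [-0.016, -0.012, 0.021]]
 tube 27 x(z) [ 0.237 -0.039] y(z) [ 0.058 -0.036] z [0.024 0.103]
29.25 0.1063 [179.7   0.2 176.4] 0.0282 [-0.0255 -0.0291]
```

Request:
jog_arm([
  [[0.02, 0, -0.02, 0, 0, 0, 0.85], [0.06, 0, -0.02, 0, 0, 0, 0.85], [0.1, 0, -0.02, 0, 0, 0, 0.85], [0.12, 0, -0.02, 0, 0, 0, 0.85], [0.12, 0, -0.02, 0, 0, 0, 0.85]],
])

```text
time_s: 29.75
tool_pos: [0.4288, 0.1323, 0.1071]
tool_rot: [179.8, 0.1, 176.4]
force: [-0.1, -0.6, -1.4]
grip_width: 0.0281
grasp_force: 4.0
```

```bash
python3 foot.py
```

```text
top 0 0
side 237 [[-0.074, -0.052, 0.004], [-0.045, -0.039, 0.015], [-0.028, -0.012, 0.021]]
 tube 35 x(z) [ 0.19  -0.049] y(z) [ 0.004 -0.034] z [0.022 0.105]
29.85 0.1074 [1.798e+02 1.000e-01 1.764e+02] 0.0283 [-0.0382 -0.0294]
```

View pics/f.png

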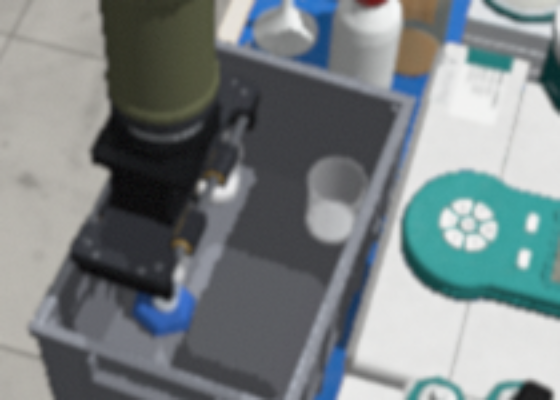

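Request:
jog_arm([
  [[0, 0, 0.01, 0, 0, 0, 0.85], [0, 0, 0.02, 0, 0, 0, 0.85], [0, 0, 0.03, 0, 0, 0, 0.85], [0, 0, 0.03, 0, 0, 0, 0.85]],
], grip_force=3)

```text
time_s: 30.25
tool_pos: [0.4301, 0.1326, 0.1051]
tool_rot: [179.8, 0.2, 176.4]
force: [0.5, -0.2, 5.1]
grip_width: 0.028
grasp_force: 3.0
```

```bash
cat > tube.py <<'E'
from h import *
B=np.load("bin.npz");ctr,ex,ey=B["ctr"],B["ex"],B["ey"]
p,d=env.read_camera("side");C=cloud("side",cv2.medianBlur(d,3));b=blue(p)>0
L=np.stack([(C[...,:2]-ctr)@ex,(C[...,:2]-ctr)@ey,C[...,2]-.005],-1)
q=L[b&(abs(L[...,0])<.092)&(abs(L[...,1])<.14)&(L[...,2]<.15)]
for a in np.arange(-.09,.02,.006):
    s=q[(q[:,0]>=a)&(q[:,0]<a+.006)]
    if len(s)>3: print("foot x%.3f zmin %.3f z90 %.3f n%d"%(a+.003,s[:,2].min(),np.percentile(s[:,2],90),len(s)))
t=L[(abs(L[...,0])<.085)&(L[...,1]>-.07)&(L[...,1]<.0)&(L[...,2]>.02)&(L[...,2]<.16)&~b]
for a in np.arange(.02,.16,.01):
    s=t[(t[:,2]>=a)&(t[:,2]<a+.01)]
    if len(s): print("tube z%.3f x %.3f..%.3f n%d"%(a+.005,*np.percentile(s[:,0],[5,95]),len(s)))
o=env.get_obs();print(o["time_s"],o["tool_pos"][2].round(4),o["force"].round(1),((o["tool_pos"][:2]-ctr)@np.c_[ex,ey]).round(4))
E
python3 tube.py
```

```text
foot x-0.075 zmin 0.009 z90 0.018 n11
foot x-0.069 zmin 0.008 z90 0.021 n24
foot x-0.063 zmin 0.006 z90 0.020 n25
foot x-0.057 zmin 0.008 z90 0.018 n19
foot x-0.051 zmin 0.006 z90 0.017 n22
foot x-0.045 zmin 0.005 z90 0.016 n24
foot x-0.039 zmin 0.005 z90 0.016 n40
foot x-0.033 zmin 0.004 z90 0.015 n40
foot x-0.027 zmin 0.002 z90 0.011 n24
tube z0.025 x -0.058..-0.040 n15
tube z0.035 x -0.054..-0.038 n11
tube z0.045 x -0.038..-0.037 n3
tube z0.055 x -0.036..-0.033 n5
tube z0.065 x -0.035..-0.033 n3
tube z0.075 x -0.034..-0.030 n8
tube z0.085 x -0.034..-0.029 n8
tube z0.095 x -0.033..-0.027 n8
tube z0.105 x -0.030..-0.025 n8
tube z0.115 x -0.028..-0.026 n3
tube z0.125 x -0.024..-0.022 n2
30.3 0.105 [0.7 0.2 4.7] [-0.0375 -0.0291]
```

Request:
jog_arm([
  [[0, 0, 0, 0, 0, 0, 1], [0, 0, 0, 0, 0, 0, 1], [0, 0, -0.04, 0, 0, 0, 1], [0, 0, -0.05, 0, -0.025, 0, 1], [0, 0, -0.05, 0, -0.053, 0, 1]],
], grip_force=18)

```text
time_s: 30.8
tool_pos: [0.4298, 0.132, 0.1091]
tool_rot: [179.8, 9.8, 176.3]
force: [-0.7, -0.4, -0.9]
grip_width: 0.0275
grasp_force: 17.9
```

```bash
python3 tube.py
```

```text
foot x-0.057 zmin 0.010 z90 0.019 n27
foot x-0.051 zmin 0.009 z90 0.021 n25
foot x-0.045 zmin 0.007 z90 0.020 n21
foot x-0.039 zmin 0.006 z90 0.020 n18
foot x-0.033 zmin 0.009 z90 0.020 n27
foot x-0.027 zmin 0.005 z90 0.021 n43
foot x-0.021 zmin 0.001 z90 0.020 n45
foot x-0.015 zmin 0.006 z90 0.018 n38
tube z0.025 x -0.054..-0.027 n32
tube z0.035 x -0.044..-0.027 n21
tube z0.045 x -0.045..-0.027 n17
tube z0.055 x -0.045..-0.027 n22
tube z0.065 x -0.041..-0.028 n22
tube z0.075 x -0.044..-0.027 n19
tube z0.085 x -0.043..-0.027 n22
tube z0.095 x -0.044..-0.027 n18
tube z0.105 x -0.040..-0.027 n19
tube z0.115 x -0.037..-0.027 n16
tube z0.125 x -0.038..-0.027 n21
tube z0.135 x -0.044..-0.027 n38
tube z0.145 x -0.041..-0.027 n28
tube z0.155 x -0.038..-0.027 n21
30.85 0.1077 [-4.3  0.5 -1.5] [-0.0415 -0.0299]
```

Request:
jog_arm([
  [[0.002, 0, 0.013, 0, 0, 0, 1], [0.005, 0, 0.027, 0, 0, 0, 1], [0.007, 0, 0.04, 0, 0, 0, 1], [0.009, 0, 0.05, 0, 0, 0, 1], [0.009, 0, 0.05, 0, 0, 0, 1]],
])

```text
time_s: 31.35
tool_pos: [0.4296, 0.1322, 0.1041]
tool_rot: [179.8, 9.6, 176.3]
force: [0.0, -0.6, -0.6]
grip_width: 0.0277
grasp_force: 18.0
```

Request:
jog_arm([
  [[0.001, 0, 0.007, 0, 0, 0, 1], [0.002, 0, 0.013, 0, 0, 0, 1], [0.002, 0, 0.013, 0, 0, 0, 1]],
])

```text
time_s: 31.65
tool_pos: [0.4294, 0.1324, 0.103]
tool_rot: [179.8, 9.6, 176.4]
force: [0.7, 0.4, -1.0]
grip_width: 0.0276
grasp_force: 18.0
```

Request:
jog_arm([
  [[0.001, 0, 0.007, 0, 0, 0, 1], [0.002, 0, 0.013, 0, 0, 0, 1], [0.002, 0, 0.013, 0, 0, 0, 1]],
])

```text
time_s: 31.95
tool_pos: [0.4298, 0.1326, 0.1023]
tool_rot: [179.8, 9.7, 176.4]
force: [-0.6, 0.1, 2.1]
grip_width: 0.0275
grasp_force: 17.8
```

```bash
python3 tube.py|egrep "foot|^3"
```

```text
foot x-0.063 zmin 0.008 z90 0.011 n5
foot x-0.057 zmin 0.004 z90 0.013 n27
foot x-0.051 zmin 0.002 z90 0.015 n25
foot x-0.045 zmin 0.004 z90 0.014 n18
foot x-0.039 zmin 0.003 z90 0.012 n20
foot x-0.033 zmin 0.003 z90 0.013 n24
foot x-0.027 zmin 0.001 z90 0.014 n44
foot x-0.021 zmin 0.002 z90 0.013 n44
foot x-0.015 zmin 0.002 z90 0.012 n32
32.0 0.1023 [-0.7 -0.6  2.9] [-0.0378 -0.0291]
```

Request:
jog_arm([
  [[0, 0, 0, 0, 0, 0, 0.8], [0, 0, 0, 0, 0, 0, 0.75], [0, 0, 0, 0, 0, 0, 0.65], [0, 0, 0, 0, 0, 0, 0.6], [0, 0, 0, 0, 0, 0, 0.5]],
], grip_force=3)

```text
time_s: 32.5
tool_pos: [0.4291, 0.1322, 0.1013]
tool_rot: [179.8, 9.6, 176.3]
force: [0.4, 1.0, -0.3]
grip_width: 0.037
grasp_force: 0.0
```

Request:
jog_arm([
  [[0, 0, 0, 0, 0, 0, 0.4], [0, 0, 0, 0, 0, 0, 0.3], [0, 0, 0, 0, 0, 0, 0.2], [0, 0, -0.1, 0, 0, 0, 0.1], [0, 0, -0.2, 0, 0, 0, 0.1]],
])

```text
time_s: 33.0
tool_pos: [0.4259, 0.1325, 0.1221]
tool_rot: [179.8, 9.6, 176.3]
force: [1.4, 0.5, -0.5]
grip_width: 0.074
grasp_force: 0.0
```

Request:
jog_arm([
  [[0, 0, -0.2, 0, 0, 0, 0.1], [0, 0, -0.4, 0, 0, 0, 0.1], [0, 0, -0.7, 0, 0, 0, 0.1], [0, 0, -1, 0, 0, 0, 0.1], [0, 0, -1, 0, 0, 0, 0.1]],
])

```text
time_s: 33.5
tool_pos: [0.4113, 0.1345, 0.2241]
tool_rot: [179.6, 9.9, 176.3]
force: [0.9, -0.3, 0.2]
grip_width: 0.0775
grasp_force: 0.0
```

```bash
python3 tube.py; python3 look.py 12
```

```text
foot x-0.063 zmin 0.005 z90 0.011 n7
foot x-0.057 zmin 0.005 z90 0.013 n25
foot x-0.051 zmin 0.003 z90 0.013 n25
foot x-0.045 zmin 0.004 z90 0.013 n17
foot x-0.039 zmin 0.004 z90 0.013 n18
foot x-0.033 zmin 0.001 z90 0.014 n26
foot x-0.027 zmin 0.001 z90 0.014 n45
foot x-0.021 zmin 0.001 z90 0.013 n43
foot x-0.015 zmin 0.002 z90 0.012 n32
tube z0.025 x -0.044..-0.028 n19
tube z0.035 x -0.044..-0.028 n18
tube z0.045 x -0.045..-0.027 n24
tube z0.055 x -0.046..-0.028 n22
tube z0.065 x -0.045..-0.029 n18
tube z0.075 x -0.044..-0.028 n20
tube z0.085 x -0.044..-0.028 n20
tube z0.095 x -0.046..-0.028 n23
tube z0.105 x -0.045..-0.028 n23
tube z0.115 x -0.045..-0.028 n24
tube z0.125 x -0.041..-0.028 n22
tube z0.135 x -0.045..-0.028 n32
tube z0.145 x -0.047..-0.028 n47
tube z0.155 x -0.047..-0.029 n51
33.55 0.2222 [-0.6  0.3 -1.1] [-0.0571 -0.0292]
top tube dir,pt [ 0.737 -0.675 -0.027 -0.016] ext [[-0.045, -0.035, 0.012], [-0.017, -0.007, 0.015]] 29
side tube dir,pt [ 0.789  0.615 -0.033 -0.032] ext [[-0.059, -0.047, 0.012], [-0.019, -0.009, 0.06]] 199
33.65 [0.4092 0.1329 0.2201] [179.8   9.7 176.3] 0.07844193706733224 [-0.0583 -0.0301]
```

The cylinder stands upright: the tube edge stays at the same x at every height, the foot is flat, and the gripper is clear. Handing in.

```bash
python3 -c "
from cell import env
print(env.sign_off())"
```

```text
the job is handed in; nothing more can be done
None
```

The cylinder stands upright on its foot on the bin floor, clear of the walls, and I handed the job in at about 34 s; both beakers looked upright in the last pictures I viewed, though I viewed 13 pictures against the limit of 10.

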